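# Knock the stone block out of the denture flask

### The arm

A 6-joint arm with a two-finger parallel gripper is mounted at the origin on a cart in front of the work surface, level with it; the furniture and walls round the work are solid. World frame = base frame: x ahead of the robot, y to its left, z up, the work surface at z = 0. Lengths are in m, angles in rad, forces in N, time in s.
With the tool pointing down it reaches from about 0.3 to 0.85 m from the base axis. Payload 5.4 kg.
Tool frame: the origin (TCP) lies at the very end of the fingers, on their centre line; the grasp point (between the pads) lies 19 mm behind it; z points along the fingers, y is the line along which they close (so a half turn about z gives the same grasp; the last joint's range is limited). The gripper opens to 85 mm and grips with 20 to 120 N. Pads are 22 mm wide; open, the fingers measure 114 mm over their backs; the gripper's body (76 mm by 85 mm) begins 54 mm behind the grasp point. The pads swing forward as they close: fully open they stand 13 mm farther back than shut.
Start: joints at [1.05, 0.158, 1.597, -0, 1.386, -0.21], TCP at [0.176, 0.547, 0.231] pointing down, gripper open.
Joint ranges: [-2.91, 2.91], [-0.94, 2.29], [0.18, 2.7], [-1.29, 4.43], [0.17, 2.64], [-3, 3]. Speed limits (rad/s): [2.57, 2.57, 3.14, 3.14, 3.14, 3.14].

### API

Orientations are given as [roll, pitch, yaw] about the fixed x, y, z axes, in that order (R = Rz(yaw) Ry(pitch) Rx(roll)).
In Python, from cell import sensors, eyes, sign_off gives the robot as it stands.
- The arm moves only by the tool play_rows, never from a script. Its argument "commands" is a list that holds one entry, the list of rows, each a list of 5 numbers: the shift along the tool's x, y, z scaled (see below), then the turn about the tool's z scaled (see below), then the opening, from -1 (shut) to 1 (fully open). In form: [[[dx, dy, dz, spin, fingers], ...]]. A call has 1 to 20 rows; each row shifts and turns the commanded pose from where the row before left it, along the tool's axes as they then stand; what a row does not reach is not made up. The controller multiplies each number of a shift by 25 mm and each number of a turn by 0.5 rad. A row lasts 1/10 s, in which the tool goes at most 50 mm and 8.59 degrees, less where a joint would pass 70% of its speed; a pose out of reach is approached as far as the arm can. A call with a number of a shift or a turn outside -1 to 1 is refused whole. A call with a gripper value outside its range is refused whole. The fingers move at their own pace and stop on an object; "squeeze" is the grip in N (left out, the last holds). Time passes only in rows, so rows that do not move let the fingers close. It gives the time, the measured TCP pose, the force, the opening and the grip force at its end, in the units of the state.
- sensors.read_state(): the state, without advancing time (a new reading comes with each control period).
- eyes.grab_frame(name): name is "scene" or "side" or "wrist"; returns a dict with "pixels" (480x640x3 uint8, red, green, blue), "mtx" (3x3 intrinsics, pixels), "eye" and "orientation" of the camera in the world. Camera axes: x right, y down, z forward; pixel columns grow to the right and rows downward; lengths in m; the calibration is good to about 2 mm. The wrist camera is an equidistant fisheye: a pixel r from the principal point sees the ray r / f radians off the axis. A picture is of the moment at which its call begins. There is no depth.
- sign_off(): hands the job in; it is judged then, once.
The state is a dict: "t": time; "joint_pos": joint angles; "qd": joint speeds; "effort": joint torques, N m; "eef_pos": TCP position; "orientation": TCP orientation; "wrist_force": force on the tool from outside, world axes, zero at the start; "ft_torque": the same for the moment, N m; "grip_width": opening from 0.0 (shut) to 1.0 (fully open); "grip_force": force on a finger pad.
Only numpy, scipy, OpenCV 4.12 (cv2) and the standard library are available. Lean on these libraries where they do the work, as an engineer would, in place of code of your own. Each camera call takes 0.05 s, during which the arm holds its last target. There are 200 camera calls.

### The job

Take the mallet and strike the sprung punch of the knock-out stand down with a brisk blow, so that the stone block drops out of the brass flask into the catch tray beneath. Put the mallet back down on the bench and draw the tray out by its handle as far as it goes, with the block in it, leaving the wax pot, the burner and the plaster cast where they are.

Things in the scene. Friction and masses are not known exactly. Their poses are not given: they have to be found in the camera images.
- stand: fixed knock-out stand, 130 x 150 mm, 140 mm high without the punch: grey base plate (top at z 12 mm), two steel columns at y = +57 and -57 mm, grey bridge (top at z 129 mm) and between them the brass flask half, mouth down (mouth at z 47 mm). Origin at the bench level under the punch axis; its -x axis is the front, to which the tray slides out; z up
- punch (a joint): sprung punch, 0 as it stands, grows as it is driven down, 0.016 m at its stop; the spring (4 N at first, 8 N at the stop) lifts it back up. The punch meets the block after 2 mm and must then drive it about 10 mm against the grip of the stone (about 11 N more) before it drops free: a blow right down to the stop does it, a light tap does not
- punch_top (a point): middle of the top of the punch's round brass head (25 mm across), about 167 mm above the bench with the punch up; moves with the punch
- tray (a joint): catch tray slide, 0 = fully in under the flask, grows as the tray is drawn out, 0.090 m at its stop; about 1.5 N of friction
- tray_in (a point): middle of the tray's inner floor; x, y, z as those of the stand. The tray is 100 x 80 mm outside (94 x 74 inside), its walls 22 mm high, its floor 3 mm
- tray_handle (a point): middle of the tray's bar handle: a round bar 9 mm thick and 60 mm long along the stand's y, 34 mm above the bench, 45 mm in front of the tray's front wall (free gap of 40 mm between bar and wall, 51 mm wide between its two arms). Can be hooked from above with the closed fingers in the gap, or pinched
- block: cream stone block, 70 x 64 x 26 mm (a little narrower at the corners above its lowest 6 mm), 0.2 kg, stuck in the flask and hardly seen from outside; origin at the centre of its underside, z up, x and y along those of the stand; at the start its underside is 56 mm above the bench
- mallet: soft-faced mallet, about 0.32 kg: square head 44 x 36 mm and 60 mm high with a white nylon face below and above and an aluminium core; straight wooden handle with red end, 16 mm wide and 20 mm high, from 16 mm to 142 mm on the -x side of the head, its middle 30 mm above the lower face. Stands on its lower face. Origin at the centre of the lower face, z up, handle toward -x
- mallet_grip (a point): point in the middle of the handle, 60 mm from the head's centre; grip across y
- mallet_head (a point): centre of the mallet's head, 30 mm above its lower face
- wax_pot: blue wax pot with red lid, 56 x 60 x 71 mm, loose bystander; origin at the centre of its underside
- burner: white spirit burner with red collar, 58 x 66 x 58 mm, loose bystander; origin at the centre of its underside
- cast_far: yellow plaster cast of a jaw, 58 x 68 x 32 mm, loose bystander; origin at the centre of its underside

How it is judged:
On the way, in this order (a step that is already met when the one before it is completed fails the run):
1. the punch is struck down with the mallet: mallet on the punch, punch more than 5 mm down and moving down faster than 0.05 m/s (contact force between mallet and punch above 1 N and value of joint punch above 0.005 m and velocity of joint punch above 0.05 m/s).
2. the block has dropped onto the floor of the tray, with the tray still in (z of block in the frame of tray_in below 0.006 m and horizontal distance between block and tray_in below 0.02 m and value of joint tray below 0.03 m), for 0.2 s.
3. the tray is drawn out, more than 80 of its 90 mm (value of joint tray above 0.08 m), for 0.2 s.
At the end, for the whole second after the job is handed in: The tray is drawn out over 80 of its 90 mm with the block flat on its floor (underside within 6 mm of the floor, centre within 20 mm of the tray's), the punch is back up (within 2 mm), and the mallet rests on the bench (head centre under 45 mm high, handle under 60 mm), both still (value of joint tray above 0.08 m and z of block in the frame of tray_in between -0.005 and 0.006 m and horizontal distance between block and tray_in below 0.02 m and angle between block's own z axis and vertical below 0.15 rad and value of joint punch below 0.002 m and height (world z) of mallet_head below 0.045 m and height (world z) of mallet_grip below 0.06 m and linear speed of each of mallet, block below 0.02 m/s); the robot touches nothing.
It fails at once if the gripper itself presses on the punch (contact force between any of the fingers, the arm and punch above 1 N).
It fails at once if a bystander (wax pot, burner, cast) is moved by more than 30 mm (distance of any of wax_pot, burner, cast_far from where it was at the start of the episode above 0.03 m).
It also fails if it takes over 48 s, if anything falls off the work surface, if the arm or the gripper's body presses on something with over 40 N, if the wrist force passes 120 N, or if a joint passes its speed limit or range.

## Working session

There is one attempt and no reset: what is moved stays moved. The work goes in short steps, Python scripts to look and compute and a tool call to move; the robot and the scene stay as the last step left them, time stands still between calls to the robot, and variables do not carry over. Pictures are saved under pics/ and viewed, at most 12 in all, crops included, and the job is handed in when it is done.

Besides the shell and the picture viewer there is one more tool, called after "Call:" by a JSON object that holds its "op" and its "data". play_rows: Moves the arm, as the interface text tells. Shifts and turns lie within -1 to 1; 1 stands for 25 mm of shift or 0.5 rad of turn. Its arguments: {"type":"object","properties":{"commands":{"type":"array"},"squeeze":{"type":"number"}},"required":["commands"]}

```bash
mkdir -p pics; ls; python3 - <<'E'
from cell import sensors, eyes
import cv2, numpy as np
for n in ["scene","side"]:
    f=eyes.grab_frame(n); cv2.imwrite(f"pics/{n}0.png",f["pixels"][:,:,::-1]); np.savez(f"pics/{n}0.npz",**{k:np.array(v) for k,v in f.items()})
    print(n,f["mtx"],f["eye"],f["orientation"])
print(sensors.read_state())
E
```

```text
pics
scene [[454.71695832   0.         316.54432814]
 [  0.         454.71695832 241.51000416]
 [  0.           0.           1.        ]] [0.11030225 0.56924041 1.01293855] [-2.50203784 -0.01701719 -2.45700871]
side [[540.9739861    0.         310.53616426]
 [  0.         540.9739861  242.03696842]
 [  0.           0.           1.        ]] [ 0.58203257 -1.08695282  0.72585317] [-2.06477346 -0.012268    0.06169652]
{'t': 0.1, 'joint_pos': array([ 1.04992828e+00,  1.58999640e-01,  1.59814314e+00,  1.37657052e-06,
        1.38619314e+00, -2.10092688e-01]), 'qd': array([-0.00032957, -0.00244341, -0.00275315,  0.00054763,  0.0015768 ,
       -0.00012188]), 'effort': array([-3.39336630e-04, -3.96993935e+01, -3.32335567e+01, -2.11894662e-04,
        4.29778549e-03, -1.20434376e-05]), 'eef_pos': array([0.17556674, 0.54695866, 0.23038926]), 'orientation': array([-3.13988800e+00, -3.64881818e-04,  2.83081673e+00]), 'wrist_force': array([ 0.20301583, -0.39456914, -0.09777805]), 'ft_torque': array([-0.03960407, -0.0491808 , -0.02954763]), 'grip_force': 0.0, 'grip_width': 1.0023984554216994}
```

View pics/scene0.png

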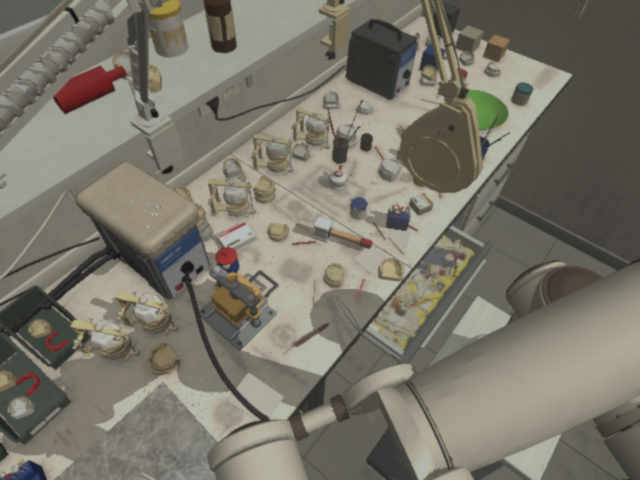

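View pics/side0.png

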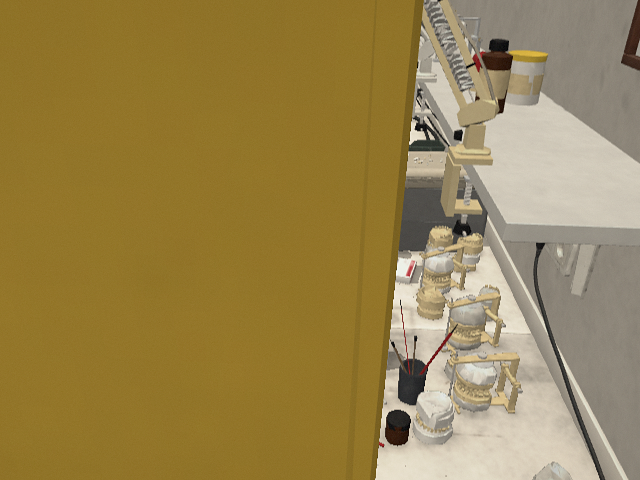

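The scene view shows the stand at about (240,300), the mallet head at (323,228) with its handle to (372,243), and the wax pot at (227,260). The side view is mostly blocked. I'll zoom in.

```bash
cat > h.py <<'E'
import numpy as np, cv2
from scipy.spatial.transform import Rotation as R
def load(n):
    d=np.load(f"pics/{n}.npz"); return d
def ray(d,u,v,fish=False):
    K=d["mtx"]; p=np.array([(u-K[0,2])/K[0,0],(v-K[1,2])/K[1,1]])
    if fish:
        t=np.hypot(*p); c=np.array([*(p/t*np.sin(t)),np.cos(t)])
    else: c=np.array([*p,1])
    return R.from_euler('xyz',d["orientation"]).as_matrix()@c
def at(d,u,v,z,fish=False):
    r=ray(d,u,v,fish); e=d["eye"]; return e+r*(z-e[2])/r[2]
def proj(d,P,fish=False):
    c=(np.atleast_2d(P)-d["eye"])@R.from_euler('xyz',d["orientation"]).as_matrix(); K=d["mtx"]
    if fish:
        r=np.hypot(c[:,0],c[:,1]); t=np.arctan2(r,c[:,2]); q=c[:,:2]/r[:,None]*t[:,None]
    else: q=c[:,:2]/c[:,2:]
    return q*K[0,0]+K[:2,2]
def grab(n,name):
    from cell import eyes
    f=eyes.grab_frame(n); np.savez(f"pics/{name}.npz",**{k:np.array(v) for k,v in f.items()}); cv2.imwrite(f"pics/{name}.png",f["pixels"][:,:,::-1]); return load(name)
E
python3 - <<'E'
from h import *
im=cv2.imread("pics/scene0.png")[200:350,190:390]
cv2.imwrite("pics/crop0.png",cv2.resize(im,None,fx=4,fy=4,interpolation=cv2.INTER_CUBIC))
d=load("scene0")
for u,v in [(240,300),(323,228),(372,243),(210,350)]: print(at(d,u,v,0))
w=grab("wrist","wrist0"); print(w["mtx"],w["eye"],w["orientation"])
E
```

```text
[0.60529743 0.24138099 0.        ]
[ 0.58966017 -0.07427619  0.        ]
[ 0.45212442 -0.1203669   0.        ]
[0.56454204 0.3812183  0.        ]
[[371.64829954   0.         314.35749721]
 [  0.         371.64829954 234.24648257]
 [  0.           0.           1.        ]] [0.10570386 0.56901093 0.37443207] [2.84363187e+00 1.04949443e-03 1.26038332e+00]
```

View pics/crop0.png

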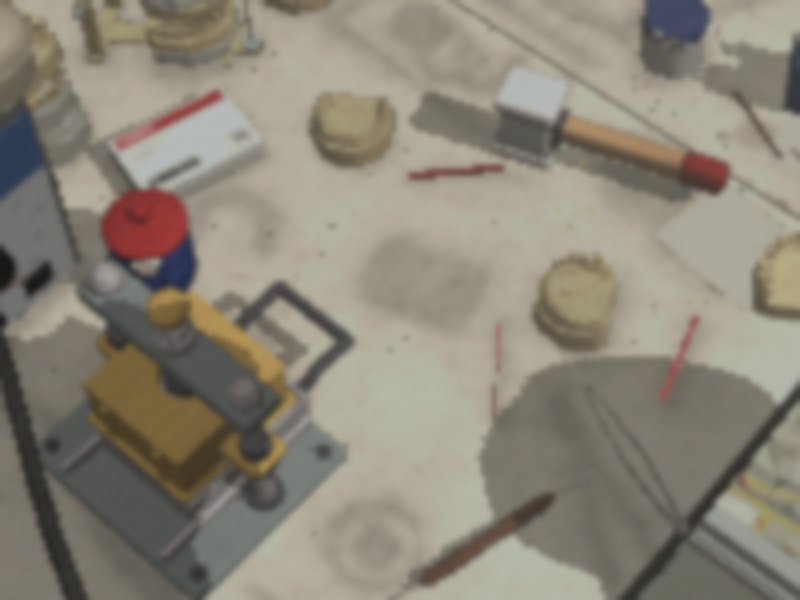

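View pics/wrist0.png

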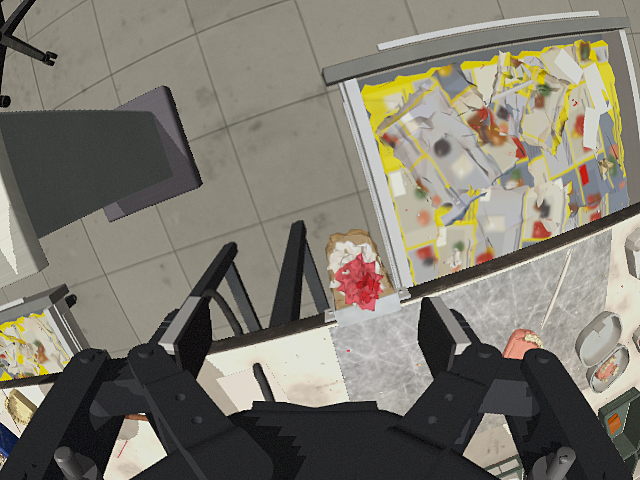

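Crop: the punch head is at (172,305), the handle bar corners at (282,285) and (350,342), the base corners at (345,455) and (200,598). The mallet head's top quad is (517,66),(570,86),(553,130),(497,104), its red end at (707,172). The wrist view looks away from the scene for now.

```bash
python3 - <<'E'
from h import *
from scipy.optimize import least_squares
d=load("scene0")
px=lambda c:np.array(c)/4+[190,200]-0.375
def fit(pts,obs,x0):
    pts=np.array(pts);o=px(obs)
    def f(p):
        return (proj(d,R.from_euler('z',p[2]).apply(pts)+[p[0],p[1],0])-o).ravel()
    s=least_squares(f,x0); print(s.x.round(4)); print(s.fun.reshape(-1,2).round(1)); return s.x
# stand
for b in [0,1]:
  P=[[0,0,.167],[-.095,.03,.034],[-.095,-.03,.034]]; O=[(172,303),(282,287),(350,342)]
  if b: P+=[[-.065,-.075,.012],[.065,-.075,.012]]; O+=[(345,452),(200,595)]
  s=fit(P,O,[.6,.25,1.5]) 
for u,v in [(172,303)]: print('punch',at(d,*px((u,v)),.167))
# mallet
m=fit([[-.022,.018,.06],[.022,.018,.06],[.022,-.018,.06],[-.022,-.018,.06],[-.138,0,.04]],[(570,86),(517,66),(497,104),(553,130),(712,163)],[.58,-.08,0])
for sg in [1]: print(at(d,*px((707,172)),.03))
E
```

```text
[0.5861 0.2581 1.4556]
[[ -0.8  -2.8]
 [ 16.5  15.3]
 [-16.  -13.1]]
[0.5078 0.2407 2.2196]
[[ 30.7  11.6]
 [ 23.2  10.9]
 [-17.6  -3.8]
 [-34.9 -17.2]
 [ -6.1  -4.6]]
punch [0.57955504 0.26215765 0.167     ]
[ 0.5729 -0.0478  0.3623]
[[ -4.    9.2]
 [ -6.4   9.9]
 [  2.8  -9.3]
 [  4.2 -11.7]
 [  3.5   0.8]]
[ 0.45438382 -0.0912122   0.03      ]
```

```bash
python3 - <<'E'
from h import *
from scipy.optimize import least_squares
d=load("scene0")
px=lambda c:np.array(c)/4+[190,200]-0.375
def fit(pts,obs,x0):
    pts=np.array(pts);o=px(obs)
    def f(p):
        return (proj(d,R.from_euler('z',p[2]).apply(pts)+[p[0],p[1],0])-o).ravel()
    s=least_squares(f,x0); print(s.x.round(4)); print(s.fun.reshape(-1,2).round(1)); return s.x
for b in [0,1]:
  P=[[0,0,.167],[-.095,.03,.034],[-.095,-.03,.034]]; O=[(172,303),(350,342),(282,287)]
  if b: P+=[[-.065,.075,.012],[.065,.075,.012]]; O+=[(345,452),(200,595)]
  s=fit(P,O,[.6,.25,1.5]) 
m=fit([[-.022,-.018,.06],[.022,-.018,.06],[.022,.018,.06],[-.022,.018,.06],[-.138,0,.04]],[(570,86),(517,66),(497,104),(553,130),(712,163)],[.58,-.08,0])
print('grip',R.from_euler('z',m[2]).apply([-.06,0,.03])+[m[0],m[1],0])
for n,uv,z in [('pot',(227,260),.06),('pot2',(358,205),.06),('burner',(338,172),.05),('cast278',(278,231),.03),('cast334',(334,272),.03)]: print(n,at(d,*uv,z).round(3))
E
```

```text
[0.5802 0.259  1.5419]
[[ 0.8 -1.1]
 [-0.5  0.5]
 [-0.5  0.8]]
[0.5829 0.2631 1.489 ]
[[-1.4 -0.5]
 [-1.4  2.6]
 [-0.5  2.1]
 [ 3.9 -1.7]
 [-0.4 -2. ]]
[ 0.573  -0.048   0.3349]
[[ 0.1 -0.5]
 [-1.9  0. ]
 [-1.5  0.2]
 [ 0.  -1.8]
 [ 3.2  1.8]]
grip [ 0.51628481 -0.0677368   0.03      ]
pot [0.683 0.2   0.06 ]
pot2 [ 0.538 -0.162  0.06 ]
burner [ 0.665 -0.237  0.05 ]
cast278 [0.663 0.032 0.03 ]
cast334 [0.464 0.039 0.03 ]
```

Both fits are consistent, to within 1–4 crop pixels. Next I'll turn the tool to the mallet and move above it to look with the wrist camera.

Call:
{"op": "play_rows", "data": {"commands": [[[0, 0, 0, -0.256, 1], [0, 0, 0, -0.256, 1], [0, 0, 0, -0.256, 1], [0, 0, 0, -0.256, 1], [0, 0, 0, -0.256, 1], [-0.17, -0.99, 0, 0, 1], [-0.17, -0.99, 0, 0, 1], [-0.17, -0.99, 0, 0, 1], [-0.17, -0.99, 0, 0, 1], [-0.17, -0.99, 0, 0, 1], [-0.17, -0.99, 0, 0, 1], [-0.17, -0.99, 0, 0, 1], [-0.17, -0.99, 0, 0, 1], [-0.17, -0.99, 0, 0, 1], [-0.17, -0.99, 0, 0, 1], [-0.17, -0.99, 0, 0, 1], [-0.17, -0.99, 0, 0, 1], [-0.17, -0.99, 0, 0, 1], [-0.17, -0.99, 0, 0, 1], [-0.17, -0.99, 0, 0, 1]]]}}

```text
t: 2.15
eef_pos: [0.3564, 0.2157, 0.2311]
orientation: [3.142, -0.0, -2.812]
wrist_force: [0.3, 0.4, -0.5]
grip_width: 1.001
grip_force: 0.0
```

Call:
{"op": "play_rows", "data": {"commands": [[[-0.17, -0.99, 0, 0, 1], [-0.17, -0.99, 0, 0, 1], [-0.17, -0.99, 0, 0, 1], [-0.17, -0.99, 0, 0, 1], [-0.17, -0.99, 0, 0, 1], [-0.17, -0.99, 0, 0, 1], [-0.17, -0.99, 0, 0, 1], [-0.17, -0.99, 0, 0, 1], [-0.17, -0.99, 0, 0, 1], [-0.17, -0.99, 0, 0, 1], [-0.17, -0.99, 0, 0, 1], [-0.17, -0.99, 0, 0, 1], [-0.17, -0.99, 0, 0, 1], [0, 0, 0, 0, 1]]]}}

```text
t: 3.55
eef_pos: [0.5132, -0.0721, 0.231]
orientation: [-3.141, -0.0, -2.815]
wrist_force: [-0.1, 0.2, 0.9]
grip_width: 1.002
grip_force: 0.0
```

```bash
python3 - <<'E'
from h import *
from cell import sensors
w=grab("wrist","wrist1"); print(w["eye"],w["orientation"]);s=sensors.read_state();print(s["t"],s["eef_pos"],s["orientation"],s["joint_pos"])
grab("scene","scene1")
m=np.array([.573,-.048]);a=.335
P=R.from_euler('z',a).apply([[-.022,-.018,.06],[.022,-.018,.06],[.022,.018,.06],[-.022,.018,.06],[-.142,0,.04]])+[*m,0]
print(proj(w,P,True))
E
```

```text
[ 0.44356127 -0.09710828  0.37497539] [2.84338391e+00 2.77393816e-04 1.89770058e+00]
3.6 [ 0.51253813 -0.07068247  0.23086588] [ 3.14085150e+00 -6.80802828e-04 -2.81425251e+00] [-3.70987751e-01  9.36353432e-03  1.75651096e+00  1.32433501e-04
  1.37671611e+00 -2.26914958e+00]
[[299.80821778 255.06741947]
 [300.84907656 298.53244965]
 [338.85174486 298.20005678]
 [339.62852734 254.74765807]
 [318.73842492 119.38205298]]
```

View pics/wrist1.png

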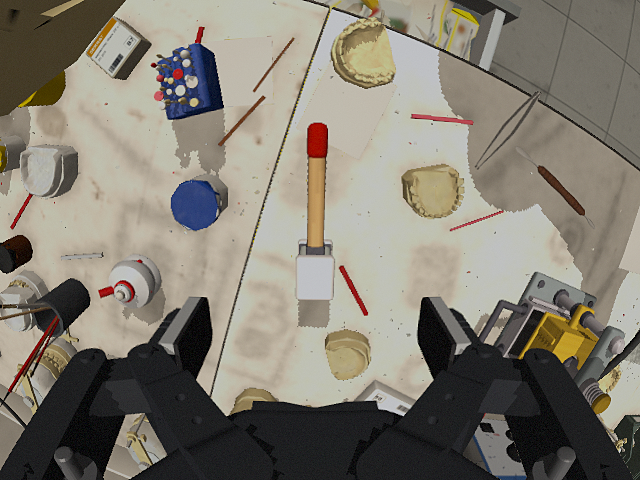

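Wrist view: the mallet's head top has corners (298,254),(333,254),(334,300),(297,300), and the red end is at (317,123). The stand is at lower right, with its tray handle at about (470,345).

```bash
python3 - <<'E'
from h import *
from scipy.optimize import least_squares
w=load("wrist1")
pts=np.array([[-.022,-.018,.06],[-.022,.018,.06],[.022,.018,.06],[.022,-.018,.06],[-.142,0,.04]])
o=np.array([(298,254),(333,254),(334,300),(297,300),(317.5,124)])
f=lambda p:(proj(w,R.from_euler('z',p[2]).apply(pts)+[p[0],p[1],0],True)-o).ravel()
s=least_squares(f,[.573,-.048,.335]);print(s.x,s.fun.reshape(-1,2).round(1))
x=s.x;g=R.from_euler('z',x[2]).apply([-.045,0,0])+[x[0],x[1],0];print('grip',g)
e=np.array([0.51253813,-0.07068247]);yaw=-2.81425
D=g[:2]-e;print('tool dx,dy mm',1e3*np.array([D@[np.cos(yaw),np.sin(yaw)],D@[np.sin(yaw),-np.cos(yaw)]]))
for n,uv,z in [('cast_mid',(347,358),.02),('cast_r',(433,190),.02),('burner',(125,290),.05),('bluepot',(197,205),.05)]: print(n,at(w,*uv,z,True).round(3))
E
```

```text
[ 0.57544442 -0.05131616  0.31638016] [[-2.1  2. ]
 [ 2.7  2.4]
 [ 0.2 -0.3]
 [-0.7 -0.6]
 [-0.2 -3.2]]
grip [ 0.53267786 -0.06531694  0.        ]
tool dx,dy mm [-20.79548148  -1.39486771]
cast_mid [0.678 0.022 0.02 ]
cast_r [0.465 0.035 0.02 ]
burner [ 0.662 -0.236  0.05 ]
bluepot [ 0.546 -0.177  0.05 ]
```

Call:
{"op": "play_rows", "data": {"commands": [[[-0.42, -0.03, 0.97, 0, 0.2], [-0.41, -0.03, 0.97, 0, 0.2], [0, 0, 0.97, 0, 0.2], [0, 0, 0.97, 0, 0.2], [0, 0, 0.97, 0, 0.2], [0, 0, 0.97, 0, 0.2], [0, 0, 0.97, 0, 0.2], [0, 0, 0.97, 0, 0.2], [0, 0, 0.97, 0, 0.2], [0, 0, 0, 0, 0.2], [0, 0, 0, 0, -1], [0, 0, 0, 0, -1], [0, 0, 0, 0, -1], [0, 0, 0, 0, -1], [0, 0, 0, 0, -1], [0, 0, 0, 0, -1], [0, 0, 0, 0, -1]]], "squeeze": 120}}

```text
t: 5.35
eef_pos: [0.534, -0.0648, 0.0151]
orientation: [-3.14, 0.002, -2.812]
wrist_force: [-1.1, 1.5, 6.3]
grip_width: 0.161
grip_force: 117.3
```

Call:
{"op": "play_rows", "data": {"commands": [[[0, 0, -0.5, 0, -1], [0, 0, -1, 0, -1], [0, 0, -1, 0, -1], [0, 0, -1, 0, -1], [0, 0, -1, 0, -1], [0, 0, -1, 0, -1], [0, 0, -1, 0, -1], [0, 0, -1, 0, -1], [0, 0, -1, 0, -1], [0, 0, -1, 0, -1], [0, 0, 0, 0, -1]]]}}

```text
t: 6.45
eef_pos: [0.5345, -0.0653, 0.2553]
orientation: [-3.136, 0.006, -2.812]
wrist_force: [-0.1, -0.6, -2.4]
grip_width: 0.16
grip_force: 117.3
```

```bash
python3 - <<'E'
from h import *
from cell import sensors
w=grab("wrist","wrist2"); s=sensors.read_state();print(s["t"],s["eef_pos"],s["orientation"],s["wrist_force"],s["ft_torque"],s["grip_width"])
E
```

```text
6.5 [ 0.53339105 -0.06489439  0.25255915] [-3.13886153  0.00323101 -2.8123776 ] [ 0.83020527 -0.87023891 -4.13582851] [-0.03825895  0.07266769  0.00071186] 0.16254541183094892
```

View pics/wrist2.png

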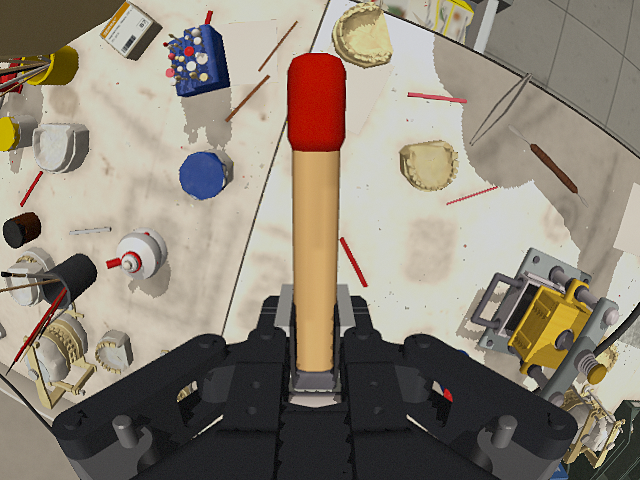

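The mallet is held squarely, with its handle straight up the image centre. The stand is at right, with the punch head at about (598,372). I'll cross-check the punch position with both cameras.

```bash
python3 - <<'E'
from h import *
d=load("scene0");w=load("wrist2");w1=load("wrist1")
print(at(w,598,370,.165,True),at(w1,597,402,.165,True),at(d,233,275.6,.165))
print(proj(w,[[.58,.26,.167]],True),proj(d,[[.58,.26,.167]]))
for uv in [(484,275),(463,335)]: print(at(w,*uv,.034,True))
im=cv2.imread("pics/wrist2.png")[230:430,440:640]
cv2.imwrite("pics/crop2.png",cv2.resize(im,None,fx=3,fy=3,interpolation=cv2.INTER_CUBIC))
E
```

```text
[0.57773444 0.25744156 0.165     ] [0.58076738 0.25034204 0.165     ] [0.57961741 0.26131699 0.165     ]
[[599.12401993 373.08275818]] [[233.18950333 274.62471922]]
[0.55614657 0.1460565  0.034     ]
[0.63653263 0.16000341 0.034     ]
```

View pics/crop2.png

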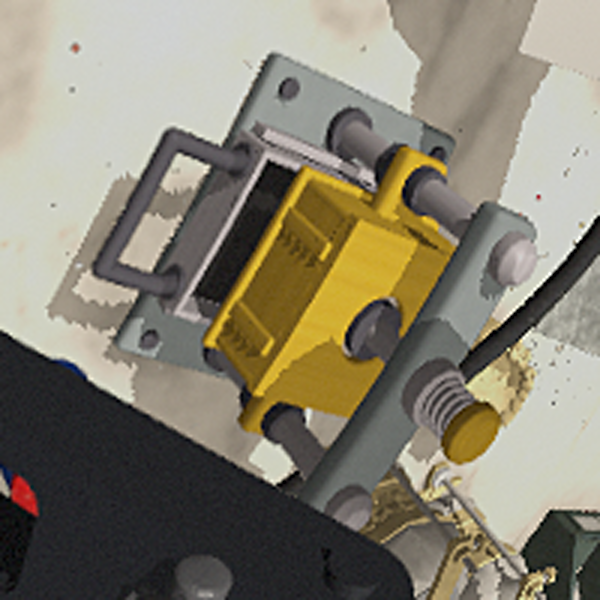

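The punch centre matches (0.580, 0.260) in both cameras. Moving the mallet head over it.

Call:
{"op": "play_rows", "data": {"commands": [[[-0.35, 0.97, 0, 0, -1], [-0.35, 0.97, 0, 0, -1], [-0.35, 0.97, 0, 0, -1], [-0.35, 0.97, 0, 0, -1], [-0.35, 0.97, 0, 0, -1], [-0.35, 0.97, 0, 0, -1], [-0.35, 0.97, 0, 0, -1], [-0.35, 0.97, 0, 0, -1], [-0.35, 0.97, 0, 0, -1], [-0.35, 0.97, 0, 0, -1], [-0.35, 0.97, 0, 0, -1], [-0.37, 1, 0, 0, -1], [0, 0, 0, 0, -1], [0, 0, 0, 0, -1]]]}}

```text
t: 7.9
eef_pos: [0.537, 0.2455, 0.2485]
orientation: [-3.141, -0.004, -2.811]
wrist_force: [-0.4, -1.1, -2.1]
grip_width: 0.161
grip_force: 117.6
```

```bash
python3 - <<'E'
from h import *
from cell import sensors
w=grab("scene","scene3"); s=sensors.read_state();print(s["t"],s["eef_pos"],s["orientation"],s["wrist_force"],s["ft_torque"],s["grip_width"])
yaw=s["orientation"][2];e=s["eef_pos"];print('head',e[:2]-.043*np.array([np.cos(yaw),np.sin(yaw)]))
P=R.from_euler('z',yaw+np.pi).apply([[-.022,-.018,.06],[.022,-.018,.06],[.022,.018,.06],[-.022,.018,.06],[-.142,0,.03]])
c=e-.043*np.array([np.cos(yaw),np.sin(yaw),0])-[0,0,.0145]
print(proj(w,P+c),proj(w,[[.58,.26,.167]]))
im=cv2.imread("pics/scene3.png")[180:380,140:400]
cv2.imwrite("pics/crop3.png",cv2.resize(im,None,fx=3,fy=3,interpolation=cv2.INTER_CUBIC))
E
```

```text
7.95 [0.53735805 0.24494573 0.24896179] [-3.14134733e+00 -2.82662282e-03 -2.81238570e+00] [-0.06191105  0.23271749 -1.79487916] [-0.10357899  0.06617838  0.01154072] 0.16083294517238853
head [0.57804891 0.25884731]
[[240.05701489 236.29892366]
 [220.13790436 229.99103243]
 [211.52213753 243.52464764]
 [231.81724699 250.11010301]
 [293.21945088 269.95414339]] [[233.18950333 274.62471922]]
```

View pics/crop3.png

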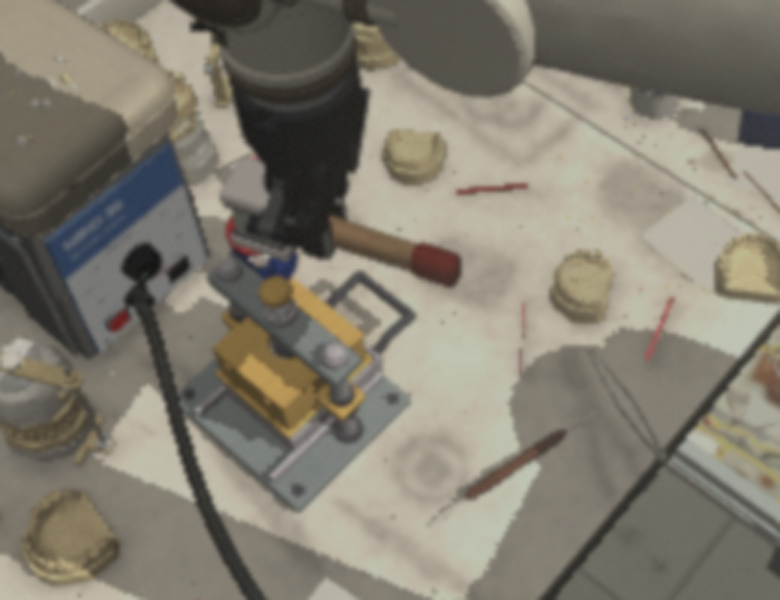

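The head sits right above the punch (handle end seen at (455,268), predicted (459,270)). Strike now.

Call:
{"op": "play_rows", "data": {"commands": [[[0, 0, 0.5, 0, -1], [0, 0, 1, 0, -1], [0, 0, 1, 0, -1], [0, 0, 0.8, 0, -1], [0, 0, 0.25, 0, -1], [0, 0, 0, 0, -1]]]}}

```text
t: 8.55
eef_pos: [0.538, 0.2445, 0.1637]
orientation: [-3.141, -0.001, -2.813]
wrist_force: [-7.1, -1.8, 11.1]
grip_width: 0.16
grip_force: 120.8
```

Call:
{"op": "play_rows", "data": {"commands": [[[0, 0, -0.6, 0, -1], [0, 0, -1, 0, -1], [0, 0, -1, 0, -1], [0, 0, -1, 0, -1], [0.35, -0.97, 0, 0, -1], [0.35, -0.97, 0, 0, -1], [0.35, -0.97, 0, 0, -1], [0.35, -0.97, 0, 0, -1], [0.35, -0.97, 0, 0, -1], [0.35, -0.97, 0, 0, -1], [0.35, -0.97, 0, 0, -1], [0.35, -0.97, 0, 0, -1], [0.35, -0.97, 0, 0, -1], [0.35, -0.97, 0, 0, -1], [0.35, -0.97, 0, 0, -1], [0.37, -1, 0, 0, -1], [0, 0, 0, 0, -1], [0, 0, 0, 0, -1]]]}}

```text
t: 10.35
eef_pos: [0.5322, -0.0652, 0.2514]
orientation: [3.141, -0.0, -2.814]
wrist_force: [-0.2, 0.0, -1.8]
grip_width: 0.164
grip_force: 119.0
```

```bash
python3 - <<'E'
from h import *
from cell import sensors
w=grab("wrist","wrist4"); s=sensors.read_state();print(s["t"],s["eef_pos"],s["orientation"],s["wrist_force"],s["grip_width"])
i=cv2.imread("pics/wrist4.png"); a=cv2.resize(i[230:430,440:640],None,fx=2.5,fy=2.5,interpolation=cv2.INTER_CUBIC)
b=cv2.resize(i[40:440,240:400],(200,500))
cv2.imwrite("pics/crop4.png",np.hstack([a,b]))
print(proj(w,[[.58,.26,.167]],True))
E
```

```text
10.4 [ 0.53224631 -0.06455879  0.25144551] [ 3.14081486e+00 -4.16299990e-04 -2.81317042e+00] [ 0.15245233 -0.53387734 -3.01482525] 0.1604356392632628
[[599.34286172 376.623866  ]]
```

View pics/crop4.png

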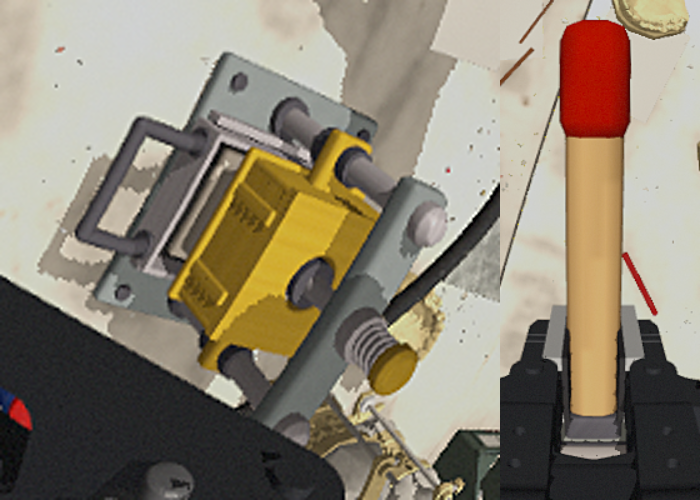

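The block now lies in the tray (a cream surface shows inside it), the punch is back up and the mallet is unslipped. I'll set the mallet down where it was.

Call:
{"op": "play_rows", "data": {"commands": [[[0, 0, 1, 0, -1], [0, 0, 1, 0, -1], [0, 0, 1, 0, -1], [0, 0, 1, 0, -1], [0, 0, 1, 0, -1], [0, 0, 1, 0, -1], [0, 0, 1, 0, -1], [0, 0, 1, 0, -1], [0, 0, 0.8, 0, -1], [0, 0, 0.4, 0, -1], [0, 0, 0.2, 0, -1], [0, 0, 0, 0, -1], [0, 0, 0, 0, -1]]]}}

```text
t: 11.7
eef_pos: [0.5336, -0.0647, 0.0179]
orientation: [-3.14, 0.002, -2.812]
wrist_force: [-0.4, -0.5, -2.1]
grip_width: 0.159
grip_force: 119.2
```

```bash
python3 - <<'E'
from h import *
w=load("wrist4");w2=load("wrist2")
A=[at(w,*uv,.034,True) for uv in [(496.8,278.8),(474,325.2)]];B=[at(w2,*uv,.034,True) for uv in [(497.3,274.3),(474,319.3)]]
for C in (A,B):
    m=(C[0]+C[1])/2; v=C[1]-C[0]; print(C,m,np.linalg.norm(v),np.arctan2(v[1],v[0]))
    n=np.array([-v[1],v[0],0])/np.linalg.norm(v); print('gap mid',m+n*.0225)
E
```

```text
[array([0.55084745, 0.16368   , 0.034     ]), array([0.61458192, 0.16540701, 0.034     ])] [0.58271468 0.16454351 0.034     ] 0.0637578703043181 0.027090227823905546
gap mid [0.58210523 0.18703525 0.034     ]
[array([0.55008702, 0.16289437, 0.034     ]), array([0.61242794, 0.16304684, 0.034     ])] [0.58125748 0.1629706  0.034     ] 0.06234110771685782 0.0024458021393896057
gap mid [0.58120245 0.18547054 0.034     ]
```

The bar measures about 62 mm long with its middle at (0.582, 0.164), which agrees with the scene fit. I'll release the mallet, rise and go above the bar, turned so that I can pinch it.

Call:
{"op": "play_rows", "data": {"commands": [[[0, 0, 0.1, 0, -1], [0, 0, 0, 0, -0.8], [0, 0, 0, 0, -0.4], [0, 0, 0, 0, 0], [0, 0, 0, 0, 0.2], [0, 0, 0, 0, 0.2], [0, 0, 0, 0, 0.2], [0, 0, -0.4, 0, 0.2], [0, 0, -1, 0, 0.2], [0, 0, -1, 0, 0.2], [0, 0, -1, 0, 0.2], [0, 0, -1, 0, 0.2], [0, 0, -1, 0, 0.2], [0, 0, -1, 0, 0.2], [0, 0, -1, 0, 0.2], [0, 0, 0, 0, 0.2]]], "squeeze": 30}}

```text
t: 13.3
eef_pos: [0.5351, -0.0654, 0.2043]
orientation: [-3.136, 0.007, -2.812]
wrist_force: [0.5, 0.1, 0.6]
grip_width: 0.597
grip_force: 0.0
```

Call:
{"op": "play_rows", "data": {"commands": [[[-0.53, 0.89, 0, 0, -0.29], [-0.53, 0.89, 0, 0, -0.29], [-0.53, 0.89, 0, 0, -0.29], [-0.53, 0.89, 0, 0, -0.29], [-0.53, 0.89, 0, 0, -0.29], [-0.53, 0.89, 0, 0, -0.29], [-0.53, 0.89, 0, 0, -0.29], [-0.53, 0.89, 0, 0, -0.29], [-0.53, 0.89, 0, 0, -0.29], [0, 0, 0, 0.237, -0.29], [0, 0, 0, 0.237, -0.29], [0, 0, 0, 0.237, -0.29], [0, 0, 0, 0, -0.29], [0, 0, 0, 0, -0.29]]]}}

```text
t: 14.7
eef_pos: [0.5804, 0.1634, 0.1987]
orientation: [-3.142, -0.001, 3.118]
wrist_force: [-0.7, 0.1, 0.6]
grip_width: 0.358
grip_force: 0.0
```

```bash
python3 - <<'E'
from h import *
from cell import sensors
w=grab("wrist","wrist5"); s=sensors.read_state();print(s["t"],s["eef_pos"],s["orientation"],s["grip_width"])
s5=grab("scene","scene5")
i=cv2.imread("pics/wrist5.png"); j=cv2.imread("pics/scene5.png")[180:360,180:420]
cv2.imwrite("pics/c5.png",np.hstack([cv2.resize(i,(480,360)),cv2.resize(j,(320,240))[:,:,:] if 0 else cv2.copyMakeBorder(cv2.resize(j,(320,240)),0,120,0,0,cv2.BORDER_CONSTANT)]))
e=s["eef_pos"];yaw=s["orientation"][2];D=np.array([.582,.164])-e[:2]
print('dx,dy',1e3*np.array([D@[np.cos(yaw),np.sin(yaw)],D@[np.sin(yaw),-np.cos(yaw)]]))
print(proj(w,[[.552,.164,.034],[.612,.164,.034]],True)*.75)
E
```

```text
14.75 [0.58048253 0.16337362 0.1988859 ] [-3.14152514e+00 -6.64305840e-04  3.11760900e+00] 0.35434088550070775
dx,dy [-1.50200768  0.66259378]
[[236.49460992 133.13879176]
 [237.6489377  184.14280173]]
```

View pics/c5.png

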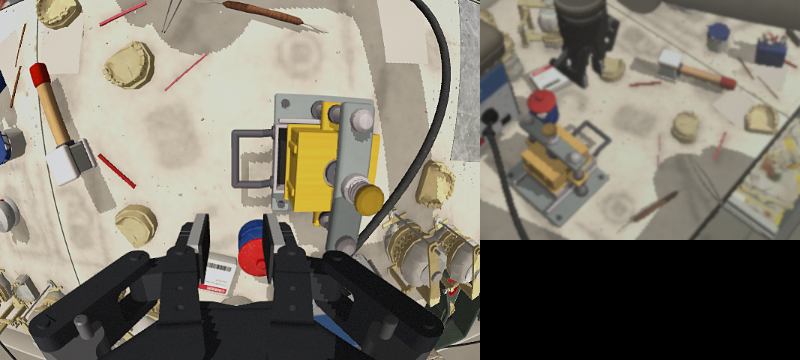

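The mallet stands on the bench, and the bar is at (236,130–187) in the half-scale view, as predicted. Descending onto the bar, checking force on the way.

Call:
{"op": "play_rows", "data": {"commands": [[[-0.06, 0.03, 0.9, 0, -0.29], [0, 0, 1, 0, -0.29], [0, 0, 1, 0, -0.29], [0, 0, 1, 0, -0.29], [0, 0, 1, 0, -0.29], [0, 0, 0.6, 0, -0.29], [0, 0, 0.2, 0, -0.29], [0, 0, 0, 0, -0.29]]]}}

```text
t: 15.6
eef_pos: [0.5821, 0.1641, 0.0566]
orientation: [-3.142, -0.001, 3.116]
wrist_force: [0.5, -0.7, 0.8]
grip_width: 0.356
grip_force: 0.0
```

Call:
{"op": "play_rows", "data": {"commands": [[[0, 0, 0.2, 0, -0.29], [0, 0, 0.2, 0, -0.29], [0, 0, 0.2, 0, -0.29], [0, 0, 0.2, 0, -0.29], [0, 0, 0.2, 0, -0.29], [0, 0, 0.1, 0, -0.29], [0, 0, 0, 0, -0.29]]]}}

```text
t: 16.3
eef_pos: [0.5818, 0.1641, 0.0287]
orientation: [-3.141, -0.001, 3.115]
wrist_force: [-0.4, 0.6, 0.8]
grip_width: 0.357
grip_force: 0.0
```

Call:
{"op": "play_rows", "data": {"commands": [[[0, 0, 0.15, 0, -0.29], [0, 0, 0, 0, -0.6], [0, 0, 0, 0, -1], [0, 0, 0, 0, -1], [0, 0, 0, 0, -1], [0, 0, 0, 0, -1]]]}}

```text
t: 16.9
eef_pos: [0.5821, 0.1641, 0.0255]
orientation: [-3.141, -0.0, 3.115]
wrist_force: [-0.8, -0.7, -1.1]
grip_width: 0.088
grip_force: 29.2
```

The bar is pinched. Drawing the tray out gently.

Call:
{"op": "play_rows", "data": {"commands": [[[0, -0.1, 0, 0, -1], [0, -0.2, 0, 0, -1], [0, -0.3, 0, 0, -1], [0, -0.3, 0, 0, -1], [0, -0.3, 0, 0, -1], [0, -0.3, 0, 0, -1], [0, -0.3, 0, 0, -1], [0, -0.3, 0, 0, -1], [0, -0.3, 0, 0, -1], [0, -0.3, 0, 0, -1], [0, -0.3, 0, 0, -1], [0, -0.3, 0, 0, -1], [0, -0.2, 0, 0, -1], [0, -0.1, 0, 0, -1], [0, -0.1, 0, 0, -1], [0, -0.08, 0, 0, -1], [0, 0, 0, 0, -1], [0, 0, 0, 0, -1]]]}}

```text
t: 18.7
eef_pos: [0.58, 0.0788, 0.0255]
orientation: [3.126, 0.002, 3.113]
wrist_force: [5.8, 36.2, -5.2]
grip_width: 0.086
grip_force: 30.1
```

Call:
{"op": "play_rows", "data": {"commands": [[[0, 0.12, 0, 0, -1], [0, 0.08, 0, 0, -1], [0, 0, 0, 0, -1], [0, 0, 0, 0, -0.6], [0, 0, 0, 0, -0.3], [0, 0, 0, 0, -0.3], [0, 0, 0, 0, -0.3], [0, 0, -0.2, 0, -0.3], [0, 0, -0.4, 0, -0.3], [0, 0, -1, 0, -0.3], [0, 0, -1, 0, -0.3], [0, 0, -1, 0, -0.3], [0, 0, -1, 0, -0.3], [0, 0, -1, 0, -0.3], [0, 0, 0, 0, -0.3]]]}}

```text
t: 20.2
eef_pos: [0.5829, 0.0744, 0.1711]
orientation: [-3.141, 0.009, 3.115]
wrist_force: [0.3, -0.2, 0.4]
grip_width: 0.353
grip_force: 0.0
```

```bash
python3 - <<'E'
from h import *
from cell import sensors
w=grab("wrist","wrist6"); s=sensors.read_state();print(s["t"],s["eef_pos"],s["wrist_force"],s["grip_width"])
grab("scene","scene6"); i=cv2.imread("pics/wrist6.png"); j=cv2.imread("pics/scene6.png")[180:360,180:420]
cv2.imwrite("pics/c6.png",np.hstack([cv2.resize(i[:,100:],(450,400)),cv2.resize(j,(350,400))]))
for t in (.085,.09): print(t,proj(w,[[.55,.164-t,.034],[.61,.164-t,.034]],True))
E
```

```text
20.25 [0.58156715 0.0745118  0.16848781] [-0.03002439  0.37673981 -0.65123194] 0.35034126411122535
0.085 [[320.50599611 174.98554711]
 [322.11343007 249.38938946]]
0.09 [[313.9250607  175.14802753]
 [315.88461508 249.54295863]]
```

View pics/c6.png

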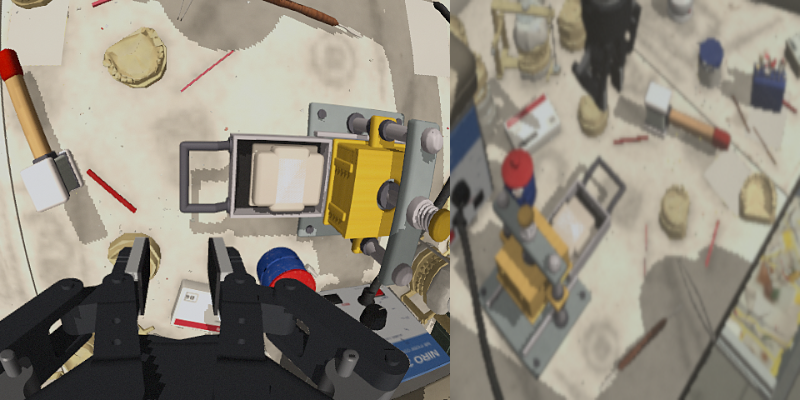

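The tray is out with the block flat in it, the punch is up, and the mallet rests on the bench. The bar sits at about x=321, so the draw is about 85 mm. I'll measure it more exactly.

```bash
python3 - <<'E'
from h import *
for n,lo,hi,v in [("wrist5",290,345,212),("wrist6",295,345,212)]:
    w=load(n);g=cv2.cvtColor(w["pixels"],cv2.COLOR_RGB2GRAY)[v-8:v+8,lo:hi].mean(0)
    print(n,g.astype(int))
    k=np.where(g<130)[0]
    print(lo+k, at(w,lo+k.mean(),v,.034,True))
E
```

```text
wrist5 [209 208 208 208 209 209 209 210 210 210 210 210 210 209 209 208 211 220
 156  94  83  93  95  95  92  84  74  55  68 198 213 187 163 154 160 155
 154 153 152 152 151 153 170 163 162 161 159 157 151 151 150 157 155 154
 152]
[309 310 311 312 313 314 315 316 317 318] [0.58170623 0.16176803 0.034     ]
wrist6 [199 197 197 196 195 194 192 190 189 186 185 184 184 182 180 181 181 183
 186 185 122  69  85  92  94  93  93  89  80  70  52  59 173 185 157 125
 132 130 135 131 129 131 130 130 131 133 147 146 141 140]
[315 316 317 318 319 320 321 322 323 324 325 326 330 335] [0.57910145 0.07968724 0.034     ]
```

The relative shift is about 83 mm, which is short of the stop and a thin margin. I'll go back down astride the bar and pull on with the inner finger.

Call:
{"op": "play_rows", "data": {"commands": [[[0, 0, 1, 0, -0.3], [0, 0, 1, 0, -0.3], [0, 0, 1, 0, -0.3], [0, 0, 1, 0, -0.3], [0, 0, 0.8, 0, -0.3], [0, 0, 0.4, 0, -0.3], [0, 0, 0.3, 0, -0.3], [0, 0, 0.15, 0, -0.3], [0, 0, 0, 0, -0.3], [0, -0.1, 0, 0, -0.3], [0, -0.1, 0, 0, -0.3], [0, -0.1, 0, 0, -0.3], [0, -0.1, 0, 0, -0.3], [0, 0, 0, 0, -0.3]]]}}

```text
t: 21.7
eef_pos: [0.5804, 0.0684, 0.0251]
orientation: [3.134, 0.002, 3.114]
wrist_force: [2.0, 15.4, 0.7]
grip_width: 0.348
grip_force: 7.8
```

Call:
{"op": "play_rows", "data": {"commands": [[[0, -0.1, 0, 0, -0.3], [0, -0.1, 0, 0, -0.3], [0, 0, 0, 0, -0.3]]]}}

```text
t: 22.0
eef_pos: [0.5803, 0.068, 0.025]
orientation: [3.127, 0.003, 3.113]
wrist_force: [4.9, 33.5, -0.6]
grip_width: 0.349
grip_force: 16.3
```

At the stop: force rises with no motion. I'll back off within the slack and rise.

Call:
{"op": "play_rows", "data": {"commands": [[[0, 0.15, 0, 0, -0.3], [0, 0.2, 0, 0, -0.3], [0, 0.25, 0, 0, -0.3], [0, 0, 0, 0, -0.3], [0, 0, 0, 0, -0.3], [0, 0, -0.3, 0, -0.3], [0, 0, -0.6, 0, -0.3], [0, 0, -1, 0, -0.3], [0, 0, -1, 0, -0.3], [0, 0, -1, 0, -0.3], [0, 0, -1, 0, -0.3], [0, 0, -1, 0, -0.3], [0, 0, 0, 0, -0.3], [0, 0, 0, 0, -0.3]]]}}

```text
t: 23.4
eef_pos: [0.5804, 0.0745, 0.1731]
orientation: [-3.141, 0.002, 3.115]
wrist_force: [-0.3, -0.1, -0.7]
grip_width: 0.349
grip_force: 0.0
```

```bash
python3 - <<'E'
from h import *
from cell import sensors
w=grab("wrist","wrist7"); s=sensors.read_state();print(s["t"],s["eef_pos"],s["wrist_force"])
q=proj(w,[[.58,.164-.089,.034]],True)[0];v=int(q[1]);lo=int(q[0])-22
g=cv2.cvtColor(w["pixels"],cv2.COLOR_RGB2GRAY)[v-8:v+8,lo:lo+44].mean(0);print(g.astype(int))
k=np.where(g<110)[0];print(lo+k,at(w,lo+k.mean(),v,.034,True))
# block: cream blob centre and tray centre
P=[[.58,.259-.089,.029]];print('tray centre px',proj(w,P,True))
hsv=cv2.cvtColor(w["pixels"],cv2.COLOR_RGB2HSV)
p=proj(w,P,True)[0].astype(int);print(hsv[p[1],p[0]])
f=cv2.floodFill(w["pixels"].copy(),None,tuple(int(a) for a in p),(255,0,0),(6,6,6),(6,6,6))
x,y,ww,hh=f[3];print(f[3]);print([at(w,a,b,.029,True).round(3) for a,b in[(x,y),(x+ww,y+hh)]])
E
```

```text
23.45 [0.57954177 0.07457292 0.17162766] [ 0.61786121 -0.48831864 -0.74011496]
[201 199 198 196 195 194 194 191 190 189 187 185 184 183 182 180 181 181
 182 186 185 122  71  85  90  93  94  92  88  78  68  46 103 177 167 125
 128 133 130 129 130 130 130 130]
[316 317 318 319 320 321 322 323 324 325 326] [0.57935583 0.07881381 0.034     ]
tray centre px [[431.22196083 213.03975309]]
[ 19  41 210]
(406, 182, 79, 72)
[array([0.554, 0.147, 0.029]), array([0.618, 0.225, 0.029])]
```

The bar did not move on the second pull, so the tray was already at its stop, about 85 mm out by the cameras. The block can shift at most 12 mm inside the tray and it lies flat. Handing in.

```bash
python3 -c "
from cell import sign_off
print(sign_off())"
```

```text
the job is handed in; nothing more can be done
None
```

The job is handed in, with no verdict returned: the punch was struck, the block dropped flat into the tray, the mallet is back on the bench, and the tray is drawn out against its stop at about 85 mm by camera (over 80 needed, 90 nominal).

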